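# Make up the cap and shirt order kits

## Task

Make up two order kits from the plywood stock tray: for the embroidered caps, stand the green thread cone, the black thread cone and the bobbin carton in the blue tray; for the printed shirts, stand the red film roll and the amber tape reel in the yellow tray, each upright on the floor of a compartment of its own. Set things down rather than dropping them, knock nothing over, and leave the purple cone and the blue roll standing where they are.

Things in the scene. Friction and masses are not known exactly. Their poses are not given: they have to be found in the camera images.
- green_cone: Green thread cone standing on its wide end: 54 mm across at the foot, tapering evenly to 40 mm at 78 mm height, then a white core tip 18 mm across up to 86 mm; about 0.11 kg. Origin at the centre of its underside, z up along its axis. Goes into the blue tray.
- black_cone: Black thread cone standing on its wide end: 54 mm across at the foot, tapering evenly to 40 mm at 78 mm height, then a white core tip 18 mm across up to 86 mm; about 0.11 kg. Origin at the centre of its underside, z up along its axis. Goes into the blue tray.
- bobbin_carton: Bobbin carton: small white box with an orange band round it and two orange rings printed on the lid, 40 mm (its x) by 56 mm (its y), 60 mm tall, about 0.12 kg, rigid. Origin at the centre of its underside, z up. Goes into the blue tray.
- red_roll: Red film roll (narrow roll of transfer film on a cardboard core, the end rings seen from above) standing on end: cylinder 50 mm across, 85 mm tall, about 0.15 kg. Origin at the centre of its underside, z up along its axis. Goes into the yellow tray.
- tape_reel: Amber reel of heat tape lying flat, its axis upright: cylinder 56 mm across, 50 mm tall, a dark core hole seen on its top (printed look, not a real hole), about 0.11 kg. Origin at the centre of its underside, z up along its axis. Goes into the yellow tray.
- purple_cone: Purple thread cone standing on its wide end: 54 mm across at the foot, tapering evenly to 40 mm at 78 mm height, then a white core tip 18 mm across up to 86 mm; about 0.11 kg. Origin at the centre of its underside, z up along its axis. Not wanted: stays where it is.
- blue_roll: Blue film roll (narrow roll of transfer film on a cardboard core, the end rings seen from above) standing on end: cylinder 50 mm across, 85 mm tall, about 0.15 kg. Origin at the centre of its underside, z up along its axis. Not wanted: stays where it is.
- blue_tray: shallow blue plastic kit tray, fixed to the table, 172 x 172 mm, divided by a cross into four equal compartments 80 x 80 mm inside, their centres 42 mm from the tray's centre along its x and along its y. Walls and dividers are 4 mm thick and 18 mm high, the floor 4 mm thick. Origin at the centre of its underside, x and y along its sides, z up. Kit tray of the cap order.
- yellow_tray: shallow yellow plastic kit tray, fixed to the table, 172 x 172 mm, divided by a cross into four equal compartments 80 x 80 mm inside, their centres 42 mm from the tray's centre along its x and along its y. Walls and dividers are 4 mm thick and 18 mm high, the floor 4 mm thick. Origin at the centre of its underside, x and y along its sides, z up. Kit tray of the shirt order.
- stock_tray: plywood stock tray, fixed to the table, 264 x 264 mm, walls 5 mm thick and 14 mm high, floor 5 mm thick; the seven stock items stand on its floor about 92 mm apart in a grid along its sides, in any arrangement. A flat white chalk disc and a flat needle case (up to 15 mm high) are fixed in its two corners nearest the robot. Origin at the centre of its underside, x (away from the robot) and y along its sides, z up.
There are look-alikes about, which are no part of the job. There is more than one size of the red_roll; the job needs the middle-sized.

How it is judged:
By the outcome, as a careful person would: the job done as asked, in the order asked, and still so for the second after the job is handed in, with the robot touching nothing.
It also fails if it takes over 128 s, if anything falls off the work surface, if the arm or the gripper's body presses on something with over 40 N, if the wrist force passes 120 N, or if a joint passes its speed limit or range.

## Robot

A 6-joint arm with a two-finger parallel gripper is mounted at the origin on the work surface. World frame = base frame: x ahead of the robot, y to its left, z up, the work surface at z = 0. Lengths are in mm, angles in rad, forces in N, time in s.
With the tool pointing down it reaches from about 300 to 775 mm from the base axis. Payload 14.6 kg.
Tool frame: the origin (TCP) lies midway between the tips of the shut fingers; the grasp point (between the pads) lies 19 mm behind it; z points along the fingers, y is the direction in which the jaws open and shut (so a half turn about z gives the same grasp; the last joint's range is limited). The gripper opens to 94 mm and grips with 3 to 60 N. Pads are 16 mm wide; open, the fingers measure 119 mm over their backs; the gripper's body (75 mm by 177 mm) begins 78 mm behind the grasp point.
Start: joints at [1.034, 0.3, 1.521, -0, 1.321, -0.067], TCP at [248.985, 490.404, 205.446] pointing down, gripper open.
Joint ranges: [-3.03, 3.03], [-0.79, 2.21], [0.23, 2.52], [-1.04, 4.18], [0, 3.07], [-2.55, 2.55]. Speed limits (rad/s): [2.22, 2.22, 2.57, 3.14, 3.14, 3.14].

## Interface

Orientations are given as [roll, pitch, yaw] about the fixed x, y, z axes, in that order (R = Rz(yaw) Ry(pitch) Rx(roll)).
In Python, from cell import manip gives the robot as it stands.
- The arm moves only by the tool play_rows, never from a script. Its argument "commands" is a list of rows, each an object of numbers: "x", "y", "z": the shift along the tool's x, y, z in m; "wx", "wy", "wz": the turn, a rotation vector about the tool's x, y, z in degrees; "grip": the opening, from 0 (shut) to 1 (fully open). In form: [{"x": .., "y": .., "z": .., "wx": .., "wy": .., "wz": .., "grip": ..}, ...]. A call has 1 to 20 rows; each row shifts and turns the commanded pose from where the row before left it, along the tool's axes as they then stand; what a row does not reach is not made up. A row lasts 1/8 s, in which the tool goes at most 62.5 mm and 10.7 degrees, less where a joint would pass 70% of its speed; a pose out of reach is approached as far as the arm can. A call is refused whole if a number of a shift passes 0.0625 or a number of a turn 10.7, either way. A call with a gripper value outside its range is refused whole. The fingers move at their own pace and stop on an object; "squeeze" is the grip in N (left out, the last holds). Time passes only in rows, so rows that do not move let the fingers close. It gives the time, the measured TCP pose, the force and the opening at its end, in the units of the state.
- manip.read_state(): the state, without advancing time (a new reading comes with each control period).
- manip.camera(name): name is "scene" or "top" or "wrist"; returns (picture, depth): 480x640x3 uint8, red, green, blue; 480x640 float32, mm along the optical axis (not along the pixel's ray), 0 where there is no reading.
- manip.camera_info(name): a dict with "intrinsics" (3x3 intrinsics, pixels), "camera_from_world" (4x4, takes a point from world to camera coordinates); the wrist camera has in their place "tool_from_camera" (4x4, takes a point from camera to tool coordinates, whose origin is the TCP and whose axes are the flange's). Camera axes: x right, y up, looking along -z (the intrinsics and any distortion apply to the point x, -y, -z); pixel columns grow to the right and rows downward; lengths in mm; the calibration is good to about 2 mm. A picture is of the moment at which its call begins: read the wrist's pose just before it. camera_info takes no time and is no camera call.
- manip.sign_off(): hands the job in, once; it reports no verdict.
The state is a dict: "clock": time; "joints": joint angles; "qd": joint speeds; "effort": joint torques, N m; "eef_pos": TCP position; "eef_rot": TCP orientation; "wrist_force": force on the tool from outside, world axes, zero at the start; "moment": the same for the moment, N m; "finger_gap": finger opening in mm.
Only numpy, scipy, OpenCV 4.12 (cv2) and the standard library are available. Lean on these libraries where they do the work, as an engineer would, in place of code of your own. Each camera call takes 0.05 s, during which the arm holds its last target.

## Working session

There is one attempt and no reset: what is moved stays moved. The work goes in short steps, Python scripts to look and compute and a tool call to move; the robot and the scene stay as the last step left them, time stands still between calls to the robot, and variables do not carry over. Pictures are saved under pics/ and viewed, and the job is handed in when it is done.

Besides the shell and the picture viewer there is one more tool, called after ">>>" as name([rows], argument=value, ...), one row to a line, values as JSON. play_rows: Moves the arm, as the interface text tells. Its arguments: {"type":"object","properties":{"commands":{"type":"array"},"squeeze":{"type":"number"}},"required":["commands"]}

```bash
ls; mkdir -p pics
python3 - <<'E'
from cell import manip
import cv2,numpy as np
print(manip.read_state())
for n in ["scene","top"]:
    p,d=manip.camera(n); np.savez(f"{n}0.npz",p=p,d=d)
    cv2.imwrite(f"pics/{n}0.png",p[:,:,::-1]); i=manip.camera_info(n); print(n,i)
print(manip.camera_info("wrist"))
E
```

```text
pics
{'clock': 0.0, 'joints': array([ 1.03441051e+00,  3.00482764e-01,  1.52158534e+00, -2.36573666e-05,
        1.32068824e+00, -6.65850083e-02]), 'qd': array([ 8.14479121e-06, -2.81861363e-03, -4.22846764e-04,  1.03878508e-03,
       -2.92291937e-03, -1.24245853e-03]), 'effort': array([ 6.73839859e-04, -5.31803262e+01, -3.52740777e+01,  7.08383415e-02,
        2.43534520e-02, -1.26562209e-04]), 'eef_pos': array([248.8561969 , 490.18571184, 204.87812949]), 'eef_rot': array([-3.14043002e+00, -5.45635011e-05,  2.67179768e+00]), 'wrist_force': array([-0.06197713, -0.50010281,  0.56746401]), 'moment': array([-0.00098211, -0.05783153,  0.00410177]), 'finger_gap': 93.9469706986599}
scene {'intrinsics': array([[530.20185803,   0.        , 308.61095111],
       [  0.        , 530.20185803, 237.72645746],
       [  0.        ,   0.        ,   1.        ]]), 'camera_from_world': array([[ 6.06744750e-01,  7.94682967e-01,  1.84333966e-02,
        -3.69900006e+02],
       [-4.57013282e-01,  3.29770690e-01,  8.26069097e-01,
         2.38629559e+02],
       [ 6.50384247e-01, -5.09637395e-01,  5.63
[... 493 characters left out ...]
    [-1.92347767e-01,  5.99546571e-03,  9.81308510e-01,
        -1.26782064e+03],
       [ 0.00000000e+00,  0.00000000e+00,  0.00000000e+00,
         1.00000000e+00]])}
{'intrinsics': array([[332.25095699,   0.        , 321.40831841],
       [  0.        , 332.25095699, 244.5084822 ],
       [  0.        ,   0.        ,   1.        ]]), 'tool_from_camera': array([[-4.12469490e-04,  9.62669514e-01,  2.70679215e-01,
         8.01049513e+01],
       [ 9.99999829e-01,  5.09405335e-04, -2.87866826e-04,
        -5.64942206e-01],
       [-4.15006054e-04,  2.70679050e-01, -9.62669559e-01,
        -1.79874439e+02],
       [ 0.00000000e+00,  0.00000000e+00,  0.00000000e+00,
         1.00000000e+00]])}
```

View pics/top0.png

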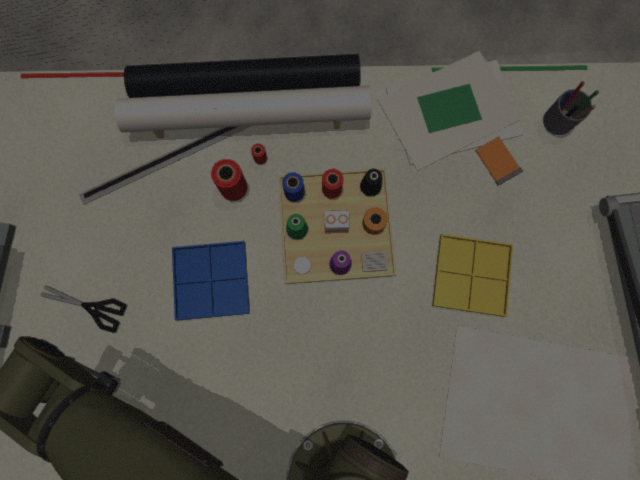

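View pics/scene0.png

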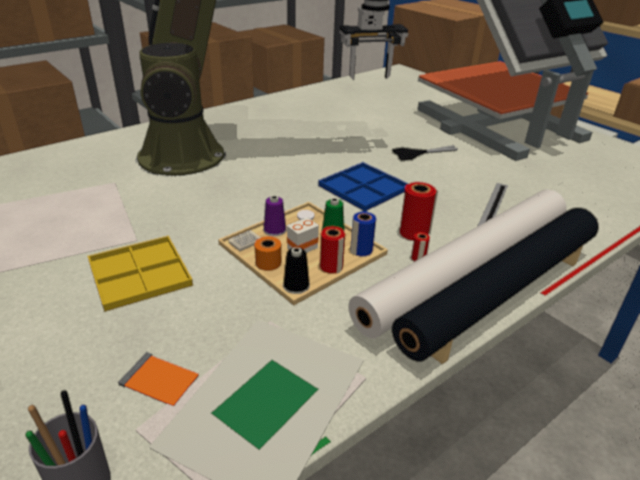

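The top view shows these items in the stock tray:

| Item | Pixel |
|---|---|
| Blue roll | (293,186) |
| Red roll | (332,182) |
| Black cone | (372,181) |
| Green cone | (297,226) |
| Carton | (337,219) |
| Amber reel | (375,220) |
| Purple cone | (340,262) |

Look-alikes:
- **Red roll:** the large one at (229,178), the small one at (259,153), and the middle-sized one in the tray at (332,182), which I choose.
- **Green cone:** the green print at (450,108).
- **Black cone:** the black roll at (240,75).
- **Amber reel:** the orange card at (498,160).

I'll measure them and check with a close crop.

```bash
cat > h.py <<'E'
import numpy as np,cv2
def world(d,info,T=None):
    K=info["intrinsics"]; v,u=np.mgrid[0:480,0:640]
    x=(u-K[0,2])/K[0,0]*d; y=(v-K[1,2])/K[1,1]*d
    P=np.stack([x,-y,-d,np.ones_like(d)],-1)
    M=np.linalg.inv(info["camera_from_world"]) if T is None else T
    return (P@M.T)[...,:3]
E
python3 - <<'E'
from cell import manip
from h import *
z=np.load("top0.npz");p,d=z["p"],z["d"].astype(float)
W=world(d,manip.camera_info("top"))
cv2.imwrite("pics/crop0.png",cv2.resize(p[130:330,160:530,::-1],None,fx=2.1,fy=2.1,interpolation=cv2.INTER_CUBIC))
def blob(m,name):
    n,l,s,c=cv2.connectedComponentsWithStats(m.astype(np.uint8))
    for i in range(1,n):
        if s[i,4]>25:
            w=W[l==i]; zt=np.percentile(w[:,2],90); t=w[w[:,2]>zt-4]
            (cx,cy),r=cv2.minEnclosingCircle(t[:,:2].astype(np.float32))
            print(name,c[i].round(),s[i,4],"ztop",zt.round(1),"c",round(cx),round(cy),"r",round(r,1),"range",t[:,:2].min(0).round(),t[:,:2].max(0).round())
reg=np.zeros((480,640),bool);reg[135:300,200:420]=1
H=(W[...,2]>30)&reg
blob(H,"tall")
print("table z",np.median(W[320:350,300:400,2]))
# trays
hsv=cv2.cvtColor(p,cv2.COLOR_RGB2HSV)
for nm,m in (("blue",(hsv[...,0]>100)&(hsv[...,0]<125)&(hsv[...,1]>120)),("yellow",(hsv[...,0]>20)&(hsv[...,0]<32)&(hsv[...,1]>150))):
    r=np.zeros_like(m); 
    if nm=="blue": r[235:325,165:255]=1
    else: r[228:322,425:520]=1
    m=m&r&(d>0)&(W[...,2]>-5)&(W[...,2]<26)
    w=W[m]; R=cv2.minAreaRect(w[:,:2].astype(np.float32)); 
    rim=w[w[:,2]>12];R2=cv2.minAreaRect(rim[:,:2].astype(np.float32))
    print(nm,R,R2,np.percentile(w[:,2],[5,50,95]))
m=np.zeros((480,640),bool);m[165:290,270:400]=1
m&=(W[...,2]>10)&(W[...,2]<18)
print("stock",cv2.minAreaRect(W[m][:,:2].astype(np.float32)))
E
```

```text
tall [258. 151.] 208 ztop 61.2 c 528 124 r 249.7 range [290.  49.] [768. 205.]
tall [228. 178.] 1033 ztop 120.9 c 499 159 r 236.6 range [290.  49.] [711. 287.]
tall [332. 182.] 491 ztop 93.3 c 492 33 r 203.2 range [290. -11.] [695.  49.]
tall [372. 180.] 406 ztop 88.2 c 491 -19 r 212.6 range [290. -99.] [693.  49.]
tall [293. 185.] 496 ztop 93.5 c 488 79 r 200.5 range [290.  49.] [687. 129.]
tall [375. 220.] 490 ztop 58.4 c 448 -24 r 174.3 range [ 290. -112.] [609.  49.]
tall [336. 220.] 470 ztop 68.0 c 444 16 r 157.9 range [290. -21.] [599.  49.]
tall [296. 225.] 386 ztop 89.3 c 571 99 r 19.9 range [551.  80.] [591. 114.]
tall [341. 261.] 378 ztop 89.6 c 397 25 r 109.7 range [290. -22.] [503.  49.]
table z -0.01961235840599329
blue ((449.7822570800781, 304.99310302734375), (170.7411346435547, 171.81858825683594), 4.25215482711792) ((449.7822570800781, 304.99310302734375), (170.7411346435547, 171.81858825683594), 4.25215482711792) [-0.17369897  4.68963456 17.74205247]
yellow ((451.23126220703125, -313.82647705078125), (170.2054443359375, 168.93040466308594), 80.416748046875) ((451.2827453613281, -313.62860107421875), (170.2661895751953, 168.5024871826172), 80.193359375) [-0.66434619  4.46978581 16.33270665]
stock ((579.0143432617188, 5.47467041015625), (265.4786071777344, 264.2046813964844), 3.2109665870666504)
```

View pics/crop0.png

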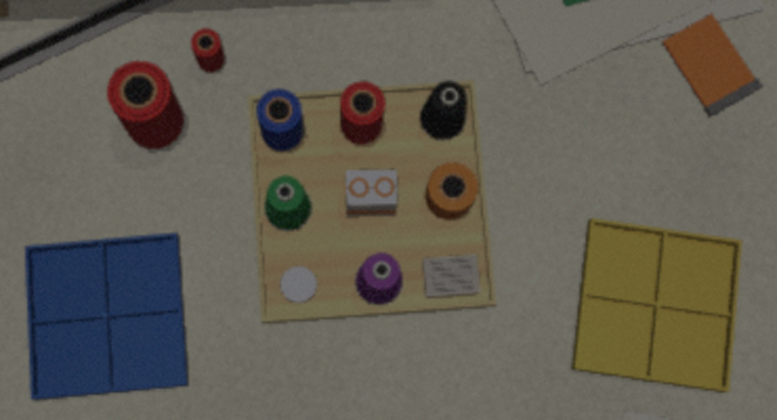

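The crop confirms the middle roll, which stands in the plywood tray. My top measurements were contaminated by missing depth, so I'll redo them with valid pixels only, fitting silhouettes as well.

```bash
cat > fit.py <<'E'
from h import *
from scipy.optimize import minimize
def solid(kind,x,y,z0,a=0):
    t=np.linspace(0,2*np.pi,48,endpoint=False)
    if kind=="box":
        c,s=np.cos(a),np.sin(a); q=np.array([[sx*20,sy*28,h] for sx in(-1,1) for sy in(-1,1) for h in(0,60)],float)
        return np.c_[x+c*q[:,0]-s*q[:,1],y+s*q[:,0]+c*q[:,1],z0+q[:,2]]
    L={"cone":[(27,0),(20,78),(9,86)],"roll":[(25,0),(25,85)],"reel":[(28,0),(28,50)]}[kind]
    return np.concatenate([np.c_[x+r*np.cos(t),y+r*np.sin(t),np.full(48,z0+h)] for r,h in L])
def proj(P,C,K):
    q=np.c_[P,np.ones(len(P))]@C.T; q=q[:,:3]
    return np.c_[K[0,0]*q[:,0]/-q[:,2]+K[0,2],K[1,1]*-q[:,1]/-q[:,2]+K[1,2]]
def sil(P,C,K):
    m=np.zeros((480,640),np.uint8)
    h=cv2.convexHull((proj(P,C,K)).astype(np.float32))
    cv2.fillConvexPoly(m,np.round(h*16).astype(np.int32),1,shift=4); return m.astype(bool)
E
python3 - <<'E'
from cell import manip
from fit import *
z=np.load("top0.npz");p,d=z["p"],z["d"].astype(float)
I=manip.camera_info("top");W=world(d,I);W[d<=0]=np.nan
H=np.nan_to_num(W[...,2])
for nm,k,(u,v),ht in [("green","cone",(296,225),78),("black","cone",(372,180),78),("carton","box",(336,220),60),("red","roll",(332,182),85),("reel","reel",(375,220),50),("purple","cone",(341,261),78),("bluer","roll",(293,185),85),("BIG","roll",(228,178),115)]:
    m=np.zeros((480,640),np.uint8);cv2.circle(m,(u,v),30,1,-1)
    n,l=cv2.connectedComponents(((m>0)&(H>25)).astype(np.uint8)); w=W[l==l[v,u]]
    t=w[abs(w[:,2]-5-ht)<4]
    (cx,cy),r=cv2.minEnclosingCircle(t[:,:2].astype(np.float32))
    print(nm,"med top z",np.median(t[:,2]).round(1),"circ",round(cx),round(cy),round(r,1),"bbox mid",((np.percentile(t,1,axis=0)+np.percentile(t,99,axis=0))/2)[:2].round(1), "size",np.ptp(t,axis=0)[:2].round(1), cv2.minAreaRect(t[:,:2].astype(np.float32)) if k=="box" else "")
    if nm!="BIG":
        mask=((l==l[v,u])).copy(); C,K=I["camera_from_world"],I["intrinsics"]
        # silhouette above z=25: use heights >20 only -> clip solid
        def f(q):
            P=solid(k,q[0],q[1],5,np.radians(q[2]) if k=="box" else 0)
            lo=P[:,2]<25
            s=sil(np.r_[np.where(lo[:,None],P*[1,1,0]+[0,0,25],P)],C,K)
            return 1-(s&mask).sum()/(s|mask).sum()
        o=minimize(f,[cx,cy,3.],method="Nelder-Mead",options=dict(initial_simplex=[[cx,cy,0],[cx+8,cy,3],[cx,cy+8,3],[cx-5,cy-5,8]]))
        print("   sil",o.x.round(1),"IoU",1-o.fun)
hsv=cv2.cvtColor(p,cv2.COLOR_RGB2HSV)
for nm,lo,hi,(a,b,c,e) in [("blue",100,125,(235,325,165,255)),("yellow",18,34,(228,322,425,520))]:
    m=np.zeros((480,640),bool);m[a:b,c:e]=1
    m&=(hsv[...,0]>=lo)&(hsv[...,0]<=hi)&(hsv[...,1]>110)&(d>0)
    m=cv2.morphologyEx(m.astype(np.uint8),cv2.MORPH_CLOSE,np.ones((5,5)));m=cv2.morphologyEx(m,cv2.MORPH_OPEN,np.ones((5,5)))
    # fit by outer contour at rim height: project model
    C,K=I["camera_from_world"],I["intrinsics"]
    def f(q):
        a=np.radians(q[2]);R=np.array([[np.cos(a),-np.sin(a)],[np.sin(a),np.cos(a)]])
        B=np.array([[-86,-86],[86,-86],[86,86],[-86,86]])@R.T+q[:2]
        s=sil(np.r_[np.c_[B,np.zeros(4)],np.c_[B,np.full(4,18)]],C,K)
        return 1-(s&(m>0)).sum()/(s|(m>0)).sum()
    x0=[450,305,4] if nm=="blue" else [451,-314,-8]
    o=minimize(f,x0,method="Nelder-Mead",options=dict(initial_simplex=[x0,[x0[0]+6,x0[1],x0[2]],[x0[0],x0[1]+6,x0[2]],[x0[0],x0[1],x0[2]+4]]))
    print(nm,o.x.round(1),1-o.fun)
E
```

```text
green med top z 82.6 circ 571 99 20.5 bbox mid [570.7  99.6] size [39.5 39. ] 
   sil [572.5 100.8   3.6] IoU 0.8639308855291576
black med top z 83.0 circ 675 -82 21.0 bbox mid [674.8 -81.8] size [41.9 39.7] 
   sil [677.3 -81.6   1.7] IoU 0.8647540983606558
carton med top z 65.0 circ 580 5 33.0 bbox mid [580.    5.4] size [39.7 54.1] ((579.9605712890625, 5.35252571105957), (53.4708251953125, 39.459815979003906), 88.97309875488281)
   sil [579.    3.8   1.4] IoU 0.8996282527881041
red med top z 89.8 circ 670 13 25.6 bbox mid [669.1  14.3] size [50.6 48.5] 
   sil [670.   13.5   2.6] IoU 0.9219330855018587
reel med top z 54.8 circ 582 -86 27.9 bbox mid [581.1 -85.6] size [55.4 54.4] 
   sil [582.4 -86.4   1.3] IoU 0.9202226345083488
purple med top z 82.8 circ 484 -3 20.5 bbox mid [484.3  -3.1] size [40.6 38.4] 
   sil [484.8  -3.9   4.6] IoU 0.8628318584070797
bluer med top z 90.3 circ 663 104 25.7 bbox mid [662.7 104.2] size [50.1 50.5] 
   sil [661.7 105.1   0.8] IoU 0.9205175600739371
BIG med top z 118.7 circ 679 255 35.1 bbox mid [678.1 253.7] size [66.9 67.7] 
blue [451.9 305.8   4.9] 0.9386152748037117
yellow [ 452.2 -315.3   -9.7] 0.9493309545049063
```

Measured world positions in mm. Heights and diameters all match the given sizes.

| Object | Position |
|---|---|
| Green cone | (571,99.5) |
| Black cone | (675,-82) |
| Carton | (579.5,5) |
| Red roll (50 across, 85 tall) | (669.5,14) |
| Amber reel | (581.5,-86) |
| Blue tray | (451,305), turned 4.6° |
| Yellow tray | (452,-314.5), turned -9.7° |

First I'll turn the tool to yaw 90°, so that tool x is world y, tool y is world x and tool z is down. Then I'll go above the green cone.

>>> play_rows([
  {"wz": 9, "grip": 0.8},
  {"wz": 9},
  {"wz": 9},
  {"wz": 9},
  {"wz": 9},
  {"wz": 9},
  {"wz": 9.1},
  {"x": -0.02, "y": 0.016, "z": 0},
  {"x": -0.039, "y": 0.032, "z": 0},
  {"x": -0.039, "y": 0.032},
  {"x": -0.039, "y": 0.032},
  {"x": -0.039, "y": 0.032},
  {"x": -0.039, "y": 0.032},
  {"x": -0.039, "y": 0.032},
  {"x": -0.039, "y": 0.032},
  {"x": -0.039, "y": 0.032},
  {"x": -0.039, "y": 0.032},
  {"x": -0.019, "y": 0.016},
  {},
  {},
], squeeze=20)

```text
$.commands[0]: bad value
```

>>> play_rows([
  {"x": 0, "y": 0, "z": 0, "wx": 0, "wy": 0, "wz": 9, "grip": 0.8},
  {"x": 0, "y": 0, "z": 0, "wx": 0, "wy": 0, "wz": 9, "grip": 0.8},
  {"x": 0, "y": 0, "z": 0, "wx": 0, "wy": 0, "wz": 9, "grip": 0.8},
  {"x": 0, "y": 0, "z": 0, "wx": 0, "wy": 0, "wz": 9, "grip": 0.8},
  {"x": 0, "y": 0, "z": 0, "wx": 0, "wy": 0, "wz": 9, "grip": 0.8},
  {"x": 0, "y": 0, "z": 0, "wx": 0, "wy": 0, "wz": 9, "grip": 0.8},
  {"x": 0, "y": 0, "z": 0, "wx": 0, "wy": 0, "wz": 9.1, "grip": 0.8},
  {"x": -0.02, "y": 0.016, "z": 0, "wx": 0, "wy": 0, "wz": 0, "grip": 0.8},
  {"x": -0.039, "y": 0.032, "z": 0, "wx": 0, "wy": 0, "wz": 0, "grip": 0.8},
  {"x": -0.039, "y": 0.032, "z": 0, "wx": 0, "wy": 0, "wz": 0, "grip": 0.8},
  {"x": -0.039, "y": 0.032, "z": 0, "wx": 0, "wy": 0, "wz": 0, "grip": 0.8},
  {"x": -0.039, "y": 0.032, "z": 0, "wx": 0, "wy": 0, "wz": 0, "grip": 0.8},
  {"x": -0.039, "y": 0.032, "z": 0, "wx": 0, "wy": 0, "wz": 0, "grip": 0.8},
  {"x": -0.039, "y": 0.032, "z": 0, "wx": 0, "wy": 0, "wz": 0, "grip": 0.8},
  {"x": -0.039, "y": 0.032, "z": 0, "wx": 0, "wy": 0, "wz": 0, "grip": 0.8},
  {"x": -0.039, "y": 0.032, "z": 0, "wx": 0, "wy": 0, "wz": 0, "grip": 0.8},
  {"x": -0.039, "y": 0.032, "z": 0, "wx": 0, "wy": 0, "wz": 0, "grip": 0.8},
  {"x": -0.019, "y": 0.016, "z": 0, "wx": 0, "wy": 0, "wz": 0, "grip": 0.8},
  {"x": 0, "y": 0, "z": 0, "wx": 0, "wy": 0, "wz": 0, "grip": 0.8},
  {"x": 0, "y": 0, "z": 0, "wx": 0, "wy": 0, "wz": 0, "grip": 0.8},
], squeeze=20)

```text
clock: 2.6
eef_pos: [568.3, 101.4, 205.4]
eef_rot: [-3.141, -0.0, 1.571]
wrist_force: [0.3, 0.4, 0.3]
finger_gap: 74.9
```

The commands tracked exactly. I'll take one wrist picture from here as a second measurement of the stock.

Run:
```python
from cell import manip
from h import *
s=manip.read_state();p,d=manip.camera("wrist");d=d.astype(float)
cv2.imwrite("pics/w1.png",p[:,:,::-1])
from scipy.spatial.transform import Rotation as R
T=np.eye(4);T[:3,:3]=R.from_euler("xyz",s["eef_rot"]).as_matrix();T[:3,3]=s["eef_pos"]
I=manip.camera_info("wrist");W=world(d,I,T@I["tool_from_camera"]);W[d<=0]=np.nan
for nm,x,y,h,r in [("green",571,99.5,83,20),("bluer",663,104,90,25),("carton",579.5,5,65,34),("red",669.5,14,90,25),("purple",484,-3,83,20),("reel",581.5,-86,55,28),("black",675,-82,83,20)]:
    m=(np.hypot(W[...,0]-x,W[...,1]-y)<r+12)&(abs(W[...,2]-h)<4)
    if m.sum()<30: print(nm,"none");continue
    t=W[m]; vu=np.argwhere(m); print(nm,((np.percentile(t,1,axis=0)+np.percentile(t,99,axis=0))/2)[:2].round(1),np.median(t[:,2]).round(1),np.ptp(t,axis=0)[:2].round(1),vu.min(0),vu.max(0))
```

```text
green [571.7  99.2] 83.6 [38.8 39.8] [220 306] [261 347]
bluer [662.8 104.5] 91.2 [49.2 51.5] [210 399] [264 453]
carton [580.6   5.3] 65.6 [39.8 56. ] [296 316] [344 353]
red [683.   22.1] 90.8 [28.  32.9] [302 426] [334 452]
purple [493.   -4.9] 83.5 [24.9 37.5] [321 238] [354 261]
reel [582.7 -85.7] 54.7 [27.9 55.2] [365 323] [406 347]
black [672.8 -94.1] 83.6 [33.5 19.1] [405 403] [417 433]
```

View pics/w1.png

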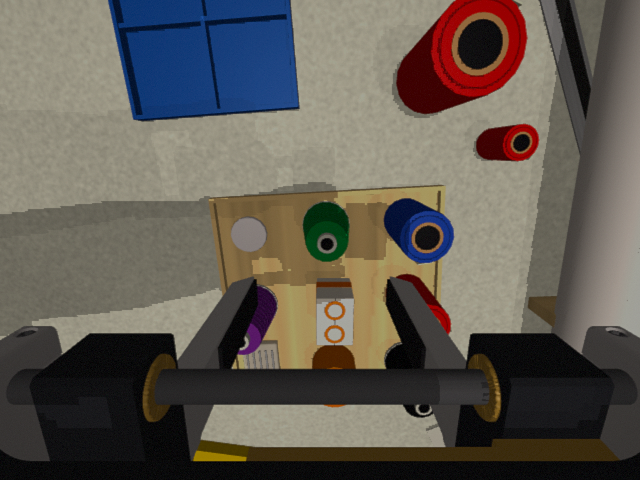

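The wrist view agrees with the top camera: the green cone is at (327,243), its centre at (571.5,99.3). Going down on it.

>>> play_rows([
  {"x": -0.002, "y": 0.003, "z": 0.03, "wx": 0, "wy": 0, "wz": 0, "grip": 0.8},
  {"x": 0, "y": 0, "z": 0.045, "wx": 0, "wy": 0, "wz": 0, "grip": 0.8},
  {"x": 0, "y": 0, "z": 0.045, "wx": 0, "wy": 0, "wz": 0, "grip": 0.8},
  {"x": 0, "y": 0, "z": 0.035, "wx": 0, "wy": 0, "wz": 0, "grip": 0.8},
  {"x": 0, "y": 0, "z": 0.0225, "wx": 0, "wy": 0, "wz": 0, "grip": 0.8},
  {"x": 0, "y": 0, "z": 0, "wx": 0, "wy": 0, "wz": 0, "grip": 0.8},
  {"x": 0, "y": 0, "z": 0, "wx": 0, "wy": 0, "wz": 0, "grip": 0.3},
  {"x": 0, "y": 0, "z": 0, "wx": 0, "wy": 0, "wz": 0, "grip": 0.3},
  {"x": 0, "y": 0, "z": 0, "wx": 0, "wy": 0, "wz": 0, "grip": 0.3},
  {"x": 0, "y": 0, "z": 0, "wx": 0, "wy": 0, "wz": 0, "grip": 0.3},
], squeeze=20)

```text
clock: 3.9
eef_pos: [572.3, 98.4, 28.8]
eef_rot: [3.14, -0.0, 1.57]
wrist_force: [-1.5, -0.2, 5.9]
finger_gap: 48.1
```

Gripped at 48.1 mm, which fits the cone's taper. Lifting and carrying it.

>>> play_rows([
  {"x": 0, "y": 0, "z": -0.01, "wx": 0, "wy": 0, "wz": 0, "grip": 0.3},
  {"x": 0, "y": 0, "z": -0.025, "wx": 0, "wy": 0, "wz": 0, "grip": 0.3},
  {"x": 0, "y": 0, "z": -0.03, "wx": 0, "wy": 0, "wz": 0, "grip": 0.3},
  {"x": 0, "y": 0, "z": -0.02, "wx": 0, "wy": 0, "wz": 0, "grip": 0.3},
  {"x": 0.02, "y": -0.006, "z": 0, "wx": 0, "wy": 0, "wz": 0, "grip": 0.3},
  {"x": 0.036, "y": -0.012, "z": 0, "wx": 0, "wy": 0, "wz": 0, "grip": 0.3},
  {"x": 0.045, "y": -0.015, "z": 0, "wx": 0, "wy": 0, "wz": 0, "grip": 0.3},
  {"x": 0.045, "y": -0.015, "z": 0, "wx": 0, "wy": 0, "wz": 0, "grip": 0.3},
  {"x": 0.045, "y": -0.015, "z": 0, "wx": 0, "wy": 0, "wz": 0, "grip": 0.3},
  {"x": 0.036, "y": -0.012, "z": 0, "wx": 0, "wy": 0, "wz": 0, "grip": 0.3},
  {"x": 0.024, "y": -0.007, "z": 0, "wx": 0, "wy": 0, "wz": 0, "grip": 0.3},
  {"x": 0, "y": 0, "z": 0, "wx": 0, "wy": 0, "wz": 0, "grip": 0.3},
  {"x": 0, "y": 0, "z": 0, "wx": 0, "wy": 0, "wz": 0, "grip": 0.3},
], squeeze=20)

```text
clock: 5.52
eef_pos: [489.5, 349.1, 112.4]
eef_rot: [-3.141, 0.001, 1.571]
wrist_force: [0.2, 0.9, -0.6]
finger_gap: 48.2
```

Run:
```python
from cell import manip
import cv2
p,d=manip.camera("scene"); cv2.imwrite("pics/s2.png",cv2.resize(p[140:300,200:440,::-1],None,fx=3,fy=3))
```

```text
(no output)
```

View pics/s2.png

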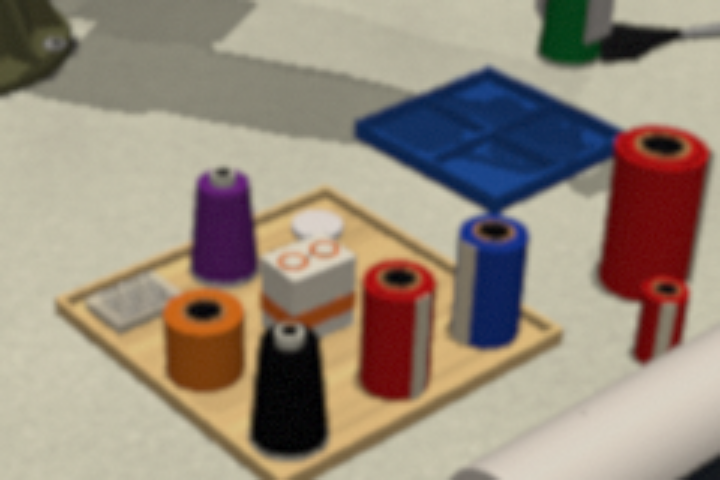

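The green cone hangs upright in the grip, seen at (575,30) in this crop, and the stock is undisturbed. Lowering into the ++ compartment.

>>> play_rows([
  {"x": 0.001, "y": 0, "z": 0.025, "wx": 0, "wy": 0, "wz": 0, "grip": 0.3},
  {"x": 0, "y": 0, "z": 0.03, "wx": 0, "wy": 0, "wz": 0, "grip": 0.3},
  {"x": 0, "y": 0, "z": 0.02, "wx": 0, "wy": 0, "wz": 0, "grip": 0.3},
  {"x": 0, "y": 0, "z": 0.007, "wx": 0, "wy": 0, "wz": 0, "grip": 0.3},
  {"x": 0, "y": 0, "z": 0.0025, "wx": 0, "wy": 0, "wz": 0, "grip": 0.3},
  {"x": 0, "y": 0, "z": 0.0013, "wx": 0, "wy": 0, "wz": 0, "grip": 0.3},
  {"x": 0, "y": 0, "z": 0, "wx": 0, "wy": 0, "wz": 0, "grip": 0.3},
], squeeze=20)

```text
clock: 6.45
eef_pos: [490.3, 350.5, 27.8]
eef_rot: [3.141, -0.001, 1.571]
wrist_force: [0.4, -0.4, -0.4]
finger_gap: 48.7
```

>>> play_rows([
  {"x": 0, "y": 0, "z": 0.0008, "wx": 0, "wy": 0, "wz": 0, "grip": 0.3},
  {"x": 0, "y": 0, "z": 0, "wx": 0, "wy": 0, "wz": 0, "grip": 0.3},
], squeeze=20)

```text
clock: 6.7
eef_pos: [490.3, 350.6, 27.7]
eef_rot: [3.14, -0.001, 1.571]
wrist_force: [-3.8, -3.0, 9.6]
finger_gap: 48.8
```

Contact, at 9.6 N. Releasing, rising and moving over the black cone.

>>> play_rows([
  {"x": 0, "y": 0, "z": 0, "wx": 0, "wy": 0, "wz": 0, "grip": 0.72},
  {"x": 0, "y": 0, "z": 0, "wx": 0, "wy": 0, "wz": 0, "grip": 0.72},
  {"x": 0, "y": 0, "z": 0, "wx": 0, "wy": 0, "wz": 0, "grip": 0.72},
  {"x": 0, "y": 0, "z": -0.015, "wx": 0, "wy": 0, "wz": 0, "grip": 0.72},
  {"x": 0, "y": 0, "z": -0.04, "wx": 0, "wy": 0, "wz": 0, "grip": 0.72},
  {"x": 0, "y": 0, "z": -0.048, "wx": 0, "wy": 0, "wz": 0, "grip": 0.72},
  {"x": -0.022, "y": 0.0095, "z": 0, "wx": 0, "wy": 0, "wz": 0, "grip": 0.8},
  {"x": -0.0433, "y": 0.0185, "z": 0, "wx": 0, "wy": 0, "wz": 0, "grip": 0.8},
  {"x": -0.0433, "y": 0.0185, "z": 0, "wx": 0, "wy": 0, "wz": 0, "grip": 0.8},
  {"x": -0.0433, "y": 0.0185, "z": 0, "wx": 0, "wy": 0, "wz": 0, "grip": 0.8},
  {"x": -0.0433, "y": 0.0185, "z": 0, "wx": 0, "wy": 0, "wz": 0, "grip": 0.8},
  {"x": -0.0433, "y": 0.0185, "z": 0, "wx": 0, "wy": 0, "wz": 0, "grip": 0.8},
  {"x": -0.0433, "y": 0.0185, "z": 0, "wx": 0, "wy": 0, "wz": 0, "grip": 0.8},
  {"x": -0.0433, "y": 0.0185, "z": 0, "wx": 0, "wy": 0, "wz": 0, "grip": 0.8},
  {"x": -0.0433, "y": 0.0185, "z": 0, "wx": 0, "wy": 0, "wz": 0, "grip": 0.8},
  {"x": -0.0433, "y": 0.0185, "z": 0, "wx": 0, "wy": 0, "wz": 0, "grip": 0.8},
  {"x": -0.022, "y": 0.0095, "z": 0, "wx": 0, "wy": 0, "wz": 0, "grip": 0.8},
  {"x": 0, "y": 0, "z": 0, "wx": 0, "wy": 0, "wz": 0, "grip": 0.8},
  {"x": 0, "y": 0, "z": 0, "wx": 0, "wy": 0, "wz": 0, "grip": 0.8},
])

```text
clock: 9.07
eef_pos: [675.1, -82.6, 129.9]
eef_rot: [3.141, -0.0, 1.571]
wrist_force: [0.1, -0.0, -0.1]
finger_gap: 75.1
```

```bash
cat > look.py <<'E'
import sys
from cell import manip
import cv2
n=sys.argv[1]
p,d=manip.camera("scene"); cv2.imwrite(f"pics/{n}.png",cv2.resize(p[130:310,70:440,::-1],None,fx=2.1,fy=2.1))
print(manip.read_state()["eef_pos"].round(1))
E
python3 look.py s3
```

```text
[675.1 -82.3 129.9]
```

View pics/s3.png

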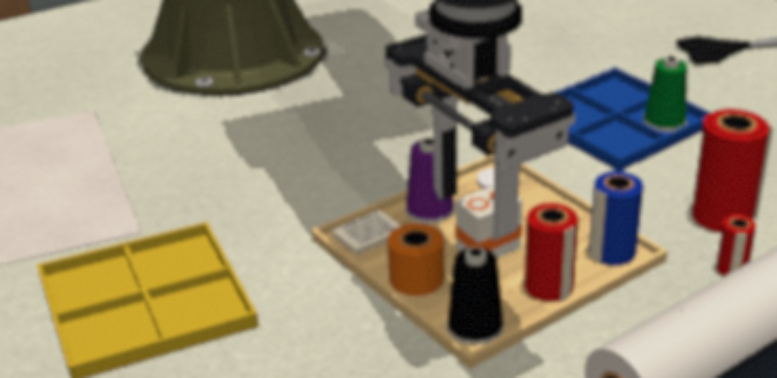

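The green cone stands upright in the blue tray at (668,95), and the gripper is over the black cone at (475,290). Going down.

>>> play_rows([
  {"x": 0, "y": 0, "z": 0.02, "wx": 0, "wy": 0, "wz": 0, "grip": 0.8},
  {"x": 0, "y": 0, "z": 0.035, "wx": 0, "wy": 0, "wz": 0, "grip": 0.8},
  {"x": 0, "y": 0, "z": 0.03, "wx": 0, "wy": 0, "wz": 0, "grip": 0.8},
  {"x": 0, "y": 0, "z": 0.017, "wx": 0, "wy": 0, "wz": 0, "grip": 0.8},
  {"x": 0, "y": 0, "z": 0, "wx": 0, "wy": 0, "wz": 0, "grip": 0.8},
  {"x": 0, "y": 0, "z": 0, "wx": 0, "wy": 0, "wz": 0, "grip": 0.3},
  {"x": 0, "y": 0, "z": 0, "wx": 0, "wy": 0, "wz": 0, "grip": 0.3},
  {"x": 0, "y": 0, "z": 0, "wx": 0, "wy": 0, "wz": 0, "grip": 0.3},
  {"x": 0, "y": 0, "z": 0, "wx": 0, "wy": 0, "wz": 0, "grip": 0.3},
], squeeze=20)

```text
clock: 10.25
eef_pos: [675.7, -83.5, 28.1]
eef_rot: [3.14, 0.0, 1.57]
wrist_force: [-0.9, 0.9, 4.8]
finger_gap: 48.2
```

>>> play_rows([
  {"x": 0, "y": 0, "z": -0.01, "wx": 0, "wy": 0, "wz": 0, "grip": 0.3},
  {"x": 0, "y": 0, "z": -0.03, "wx": 0, "wy": 0, "wz": 0, "grip": 0.3},
  {"x": 0, "y": 0, "z": -0.04, "wx": 0, "wy": 0, "wz": 0, "grip": 0.3},
  {"x": 0, "y": 0, "z": -0.03, "wx": 0, "wy": 0, "wz": 0, "grip": 0.3},
  {"x": 0.017, "y": -0.013, "z": 0, "wx": 0, "wy": 0, "wz": 0, "grip": 0.3},
  {"x": 0.0343, "y": -0.0263, "z": 0, "wx": 0, "wy": 0, "wz": 0, "grip": 0.3},
  {"x": 0.0343, "y": -0.0263, "z": 0, "wx": 0, "wy": 0, "wz": 0, "grip": 0.3},
  {"x": 0.0343, "y": -0.0263, "z": 0, "wx": 0, "wy": 0, "wz": 0, "grip": 0.3},
  {"x": 0.0343, "y": -0.0263, "z": 0, "wx": 0, "wy": 0, "wz": 0, "grip": 0.3},
  {"x": 0.0343, "y": -0.0263, "z": 0, "wx": 0, "wy": 0, "wz": 0, "grip": 0.3},
  {"x": 0.0343, "y": -0.0263, "z": 0, "wx": 0, "wy": 0, "wz": 0, "grip": 0.3},
  {"x": 0.0343, "y": -0.0263, "z": 0, "wx": 0, "wy": 0, "wz": 0, "grip": 0.3},
  {"x": 0.0343, "y": -0.0263, "z": 0, "wx": 0, "wy": 0, "wz": 0, "grip": 0.3},
  {"x": 0.0343, "y": -0.0263, "z": 0, "wx": 0, "wy": 0, "wz": 0, "grip": 0.3},
  {"x": 0.017, "y": -0.013, "z": 0, "wx": 0, "wy": 0, "wz": 0, "grip": 0.3},
  {"x": 0, "y": 0, "z": 0, "wx": 0, "wy": 0, "wz": 0, "grip": 0.3},
  {"x": 0, "y": 0, "z": 0, "wx": 0, "wy": 0, "wz": 0, "grip": 0.3},
], squeeze=20)

```text
clock: 12.38
eef_pos: [413.1, 258.9, 137.6]
eef_rot: [3.141, 0.0, 1.57]
wrist_force: [-0.0, 1.2, -1.2]
finger_gap: 47.9
```

```bash
python3 look.py s4
```

```text
[413.2 258.8 137.5]
```

View pics/s4.png

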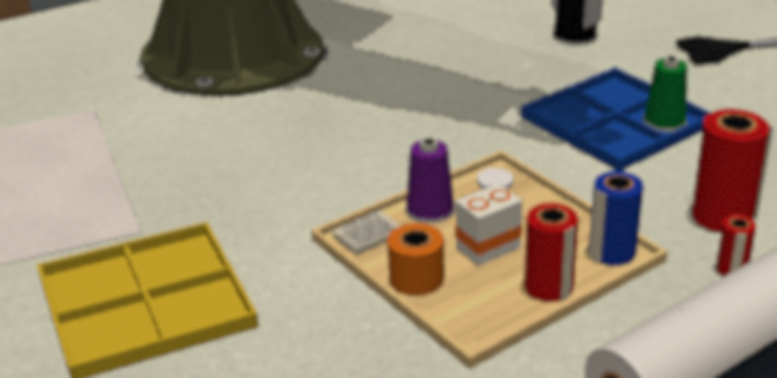

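The black cone is held upright at (577,20) and the rest is undisturbed. Lowering into the -- compartment.

>>> play_rows([
  {"x": 0.001, "y": -0.0005, "z": 0.02, "wx": 0, "wy": 0, "wz": 0, "grip": 0.3},
  {"x": 0, "y": 0, "z": 0.035, "wx": 0, "wy": 0, "wz": 0, "grip": 0.3},
  {"x": 0, "y": 0, "z": 0.03, "wx": 0, "wy": 0, "wz": 0, "grip": 0.3},
  {"x": 0, "y": 0, "z": 0.018, "wx": 0, "wy": 0, "wz": 0, "grip": 0.3},
  {"x": 0, "y": 0, "z": 0.005, "wx": 0, "wy": 0, "wz": 0, "grip": 0.3},
  {"x": 0, "y": 0, "z": 0.0023, "wx": 0, "wy": 0, "wz": 0, "grip": 0.3},
  {"x": 0, "y": 0, "z": 0.0008, "wx": 0, "wy": 0, "wz": 0, "grip": 0.3},
  {"x": 0, "y": 0, "z": 0, "wx": 0, "wy": 0, "wz": 0, "grip": 0.3},
], squeeze=20)

```text
clock: 13.42
eef_pos: [412.7, 260.4, 27.1]
eef_rot: [3.14, -0.0, 1.57]
wrist_force: [-0.4, -1.8, 4.9]
finger_gap: 48.4
```

Contact, at 4.9 N. Releasing, then on to the carton.

>>> play_rows([
  {"x": 0, "y": 0, "z": 0, "wx": 0, "wy": 0, "wz": 0, "grip": 0.72},
  {"x": 0, "y": 0, "z": 0, "wx": 0, "wy": 0, "wz": 0, "grip": 0.72},
  {"x": 0, "y": 0, "z": 0, "wx": 0, "wy": 0, "wz": 0, "grip": 0.72},
  {"x": 0, "y": 0, "z": -0.015, "wx": 0, "wy": 0, "wz": 0, "grip": 0.72},
  {"x": 0, "y": 0, "z": -0.04, "wx": 0, "wy": 0, "wz": 0, "grip": 0.72},
  {"x": 0, "y": 0, "z": -0.048, "wx": 0, "wy": 0, "wz": 0, "grip": 0.72},
  {"x": -0.0182, "y": 0.012, "z": 0, "wx": 0, "wy": 0, "wz": 0, "grip": 0.72},
  {"x": -0.0364, "y": 0.0239, "z": 0, "wx": 0, "wy": 0, "wz": 0, "grip": 0.72},
  {"x": -0.0364, "y": 0.0239, "z": 0, "wx": 0, "wy": 0, "wz": 0, "grip": 0.72},
  {"x": -0.0364, "y": 0.0239, "z": 0, "wx": 0, "wy": 0, "wz": 0, "grip": 0.72},
  {"x": -0.0364, "y": 0.0239, "z": 0, "wx": 0, "wy": 0, "wz": 0, "grip": 0.72},
  {"x": -0.0364, "y": 0.0239, "z": 0, "wx": 0, "wy": 0, "wz": 0, "grip": 0.72},
  {"x": -0.0364, "y": 0.0239, "z": 0, "wx": 0, "wy": 0, "wz": 0, "grip": 0.72},
  {"x": -0.0182, "y": 0.012, "z": 0, "wx": 0, "wy": 0, "wz": 0, "grip": 0.72},
  {"x": 0, "y": 0, "z": 0, "wx": 0, "wy": 0, "wz": 0, "grip": 0.72},
  {"x": 0, "y": 0, "z": 0, "wx": 0, "wy": 0, "wz": 0, "grip": 0.72},
])

```text
clock: 15.42
eef_pos: [579.0, 6.6, 129.4]
eef_rot: [-3.141, -0.0, 1.571]
wrist_force: [-0.6, 0.4, 0.4]
finger_gap: 68.1
```

```bash
python3 look.py s5
```

```text
[579.    6.7 129.5]
```

View pics/s5.png

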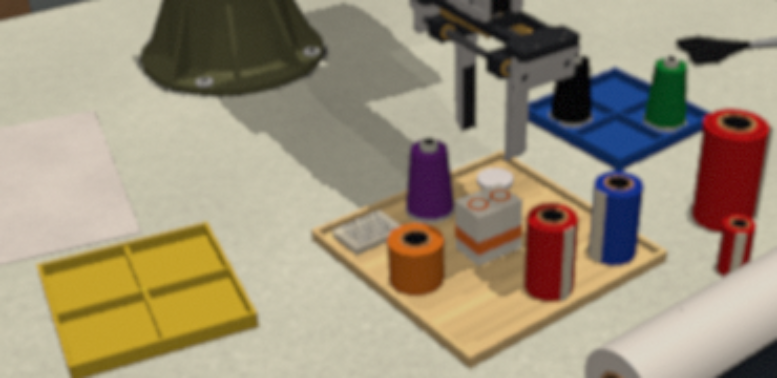

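The black cone stands at (572,95) and the green cone at (668,95), both upright in the blue tray. Going down on the carton.

>>> play_rows([
  {"x": -0.0015, "y": 0.001, "z": 0.02, "wx": 0, "wy": 0, "wz": 0, "grip": 0.72},
  {"x": 0, "y": 0, "z": 0.035, "wx": 0, "wy": 0, "wz": 0, "grip": 0.72},
  {"x": 0, "y": 0, "z": 0.03, "wx": 0, "wy": 0, "wz": 0, "grip": 0.72},
  {"x": 0, "y": 0, "z": 0.018, "wx": 0, "wy": 0, "wz": 0, "grip": 0.72},
  {"x": 0, "y": 0, "z": 0, "wx": 0, "wy": 0, "wz": 0, "grip": 0.72},
  {"x": 0, "y": 0, "z": 0, "wx": 0, "wy": 0, "wz": 0, "grip": 0.3},
  {"x": 0, "y": 0, "z": 0, "wx": 0, "wy": 0, "wz": 0, "grip": 0.3},
  {"x": 0, "y": 0, "z": 0, "wx": 0, "wy": 0, "wz": 0, "grip": 0.3},
  {"x": 0, "y": 0, "z": 0, "wx": 0, "wy": 0, "wz": 0, "grip": 0.3},
], squeeze=20)

```text
clock: 16.6
eef_pos: [580.9, 4.0, 26.9]
eef_rot: [3.141, 0.0, 1.57]
wrist_force: [-0.4, 0.4, 4.9]
finger_gap: 39.9
```

Gap of 39.9 mm, so the carton is gripped square. Carrying it to the +- compartment.

>>> play_rows([
  {"x": 0, "y": 0, "z": -0.01, "wx": 0, "wy": 0, "wz": 0, "grip": 0.3},
  {"x": 0, "y": 0, "z": -0.03, "wx": 0, "wy": 0, "wz": 0, "grip": 0.3},
  {"x": 0, "y": 0, "z": -0.04, "wx": 0, "wy": 0, "wz": 0, "grip": 0.3},
  {"x": 0, "y": 0, "z": -0.03, "wx": 0, "wy": 0, "wz": 0, "grip": 0.3},
  {"x": 0.0187, "y": -0.006, "z": 0, "wx": 0, "wy": 0, "wz": 0, "grip": 0.3},
  {"x": 0.0375, "y": -0.012, "z": 0, "wx": 0, "wy": 0, "wz": 0, "grip": 0.3},
  {"x": 0.0375, "y": -0.012, "z": 0, "wx": 0, "wy": 0, "wz": 0, "grip": 0.3},
  {"x": 0.0375, "y": -0.012, "z": 0, "wx": 0, "wy": 0, "wz": 0, "grip": 0.3},
  {"x": 0.0375, "y": -0.012, "z": 0, "wx": 0, "wy": 0, "wz": 0, "grip": 0.3},
  {"x": 0.0375, "y": -0.012, "z": 0, "wx": 0, "wy": 0, "wz": 0, "grip": 0.3},
  {"x": 0.0375, "y": -0.012, "z": 0, "wx": 0, "wy": 0, "wz": 0, "grip": 0.3},
  {"x": 0.0187, "y": -0.006, "z": 0, "wx": 0, "wy": 0, "wz": 0, "grip": 0.3},
  {"x": 0, "y": 0, "z": 0, "wx": 0, "wy": 0, "wz": 0, "grip": 0.3},
  {"x": 0, "y": 0, "z": 0, "wx": 0, "wy": 0, "wz": 0, "grip": 0.3},
], squeeze=20)

```text
clock: 18.35
eef_pos: [496.6, 265.8, 135.8]
eef_rot: [-3.141, 0.0, 1.57]
wrist_force: [-1.0, 0.1, -1.3]
finger_gap: 39.8
```

```bash
python3 look.py s6
```

```text
[496.8 265.6 135.9]
```

View pics/s6.png

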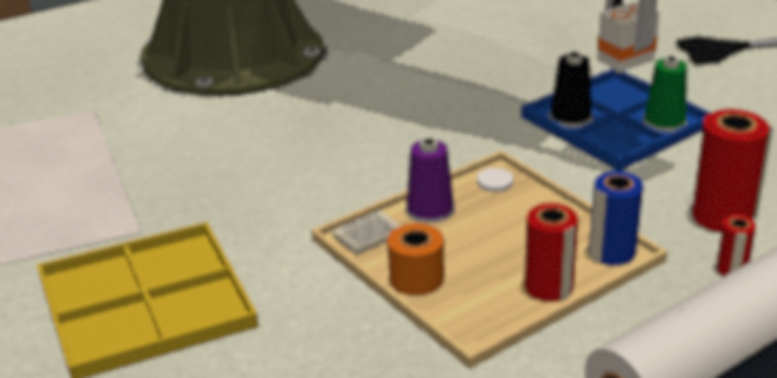

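The carton hangs level at (628,35). Lowering it.

>>> play_rows([
  {"x": 0.001, "y": 0, "z": 0.02, "wx": 0, "wy": 0, "wz": 0, "grip": 0.3},
  {"x": 0, "y": 0, "z": 0.035, "wx": 0, "wy": 0, "wz": 0, "grip": 0.3},
  {"x": 0, "y": 0, "z": 0.03, "wx": 0, "wy": 0, "wz": 0, "grip": 0.3},
  {"x": 0, "y": 0, "z": 0.018, "wx": 0, "wy": 0, "wz": 0, "grip": 0.3},
  {"x": 0, "y": 0, "z": 0.005, "wx": 0, "wy": 0, "wz": 0, "grip": 0.3},
  {"x": 0, "y": 0, "z": 0.0023, "wx": 0, "wy": 0, "wz": 0, "grip": 0.3},
  {"x": 0, "y": 0, "z": 0.0006, "wx": 0, "wy": 0, "wz": 0, "grip": 0.3},
  {"x": 0, "y": 0, "z": 0, "wx": 0, "wy": 0, "wz": 0, "grip": 0.3},
], squeeze=20)

```text
clock: 19.4
eef_pos: [496.9, 267.6, 26.0]
eef_rot: [3.141, -0.0, 1.57]
wrist_force: [-0.5, 0.2, -1.2]
finger_gap: 40.0
```

>>> play_rows([
  {"x": 0, "y": 0, "z": 0.0006, "wx": 0, "wy": 0, "wz": 0, "grip": 0.3},
  {"x": 0, "y": 0, "z": 0.0003, "wx": 0, "wy": 0, "wz": 0, "grip": 0.3},
], squeeze=20)

```text
clock: 19.65
eef_pos: [496.9, 267.6, 25.8]
eef_rot: [3.141, -0.0, 1.571]
wrist_force: [-5.8, -2.8, 14.7]
finger_gap: 39.9
```

Contact. Releasing, then on to the red roll.

>>> play_rows([
  {"x": 0, "y": 0, "z": 0, "wx": 0, "wy": 0, "wz": 0, "grip": 0.6},
  {"x": 0, "y": 0, "z": 0, "wx": 0, "wy": 0, "wz": 0, "grip": 0.6},
  {"x": 0, "y": 0, "z": 0, "wx": 0, "wy": 0, "wz": 0, "grip": 0.6},
  {"x": 0, "y": 0, "z": -0.015, "wx": 0, "wy": 0, "wz": 0, "grip": 0.6},
  {"x": 0, "y": 0, "z": -0.042, "wx": 0, "wy": 0, "wz": 0, "grip": 0.6},
  {"x": 0, "y": 0, "z": -0.048, "wx": 0, "wy": 0, "wz": 0, "grip": 0.6},
  {"x": -0.0181, "y": 0.0123, "z": 0, "wx": 0, "wy": 0, "wz": 0, "grip": 0.76},
  {"x": -0.0362, "y": 0.0247, "z": 0, "wx": 0, "wy": 0, "wz": 0, "grip": 0.76},
  {"x": -0.0362, "y": 0.0247, "z": 0, "wx": 0, "wy": 0, "wz": 0, "grip": 0.76},
  {"x": -0.0362, "y": 0.0247, "z": 0, "wx": 0, "wy": 0, "wz": 0, "grip": 0.76},
  {"x": -0.0362, "y": 0.0247, "z": 0, "wx": 0, "wy": 0, "wz": 0, "grip": 0.76},
  {"x": -0.0362, "y": 0.0247, "z": 0, "wx": 0, "wy": 0, "wz": 0, "grip": 0.76},
  {"x": -0.0362, "y": 0.0247, "z": 0, "wx": 0, "wy": 0, "wz": 0, "grip": 0.76},
  {"x": -0.0181, "y": 0.0123, "z": 0, "wx": 0, "wy": 0, "wz": 0, "grip": 0.76},
  {"x": 0, "y": 0, "z": 0, "wx": 0, "wy": 0, "wz": 0, "grip": 0.76},
  {"x": 0, "y": 0, "z": 0, "wx": 0, "wy": 0, "wz": 0, "grip": 0.76},
])

```text
clock: 21.65
eef_pos: [668.9, 14.9, 129.9]
eef_rot: [3.141, -0.0, 1.571]
wrist_force: [-1.2, 0.3, 0.2]
finger_gap: 71.3
```

```bash
python3 look.py s7
```

```text
[668.9  15.  129.9]
```

View pics/s7.png

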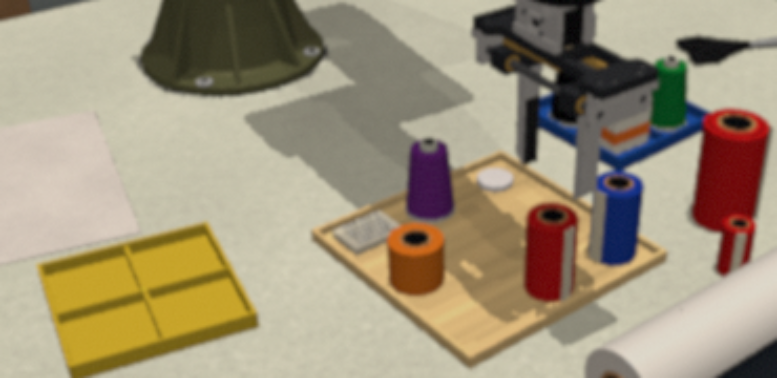

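The carton stands in the blue tray at (625,130). Going down on the red roll at (552,250).

>>> play_rows([
  {"x": -0.001, "y": 0.0005, "z": 0.02, "wx": 0, "wy": 0, "wz": 0, "grip": 0.76},
  {"x": 0, "y": 0, "z": 0.035, "wx": 0, "wy": 0, "wz": 0, "grip": 0.76},
  {"x": 0, "y": 0, "z": 0.026, "wx": 0, "wy": 0, "wz": 0, "grip": 0.76},
  {"x": 0, "y": 0, "z": 0.015, "wx": 0, "wy": 0, "wz": 0, "grip": 0.76},
  {"x": 0, "y": 0, "z": 0, "wx": 0, "wy": 0, "wz": 0, "grip": 0.76},
  {"x": 0, "y": 0, "z": 0, "wx": 0, "wy": 0, "wz": 0, "grip": 0.3},
  {"x": 0, "y": 0, "z": 0, "wx": 0, "wy": 0, "wz": 0, "grip": 0.3},
  {"x": 0, "y": 0, "z": 0, "wx": 0, "wy": 0, "wz": 0, "grip": 0.3},
  {"x": 0, "y": 0, "z": 0, "wx": 0, "wy": 0, "wz": 0, "grip": 0.3},
], squeeze=20)

```text
clock: 22.82
eef_pos: [670.3, 13.0, 34.4]
eef_rot: [3.14, 0.0, 1.571]
wrist_force: [0.7, 0.4, 6.8]
finger_gap: 49.7
```

Gap of 49.7 mm matches the 50 mm roll. Carrying it to the yellow tray's ++ compartment.

>>> play_rows([
  {"x": 0, "y": 0, "z": -0.01, "wx": 0, "wy": 0, "wz": 0, "grip": 0.3},
  {"x": 0, "y": 0, "z": -0.03, "wx": 0, "wy": 0, "wz": 0, "grip": 0.3},
  {"x": 0, "y": 0, "z": -0.04, "wx": 0, "wy": 0, "wz": 0, "grip": 0.3},
  {"x": 0, "y": 0, "z": -0.03, "wx": 0, "wy": 0, "wz": 0, "grip": 0.3},
  {"x": -0.0184, "y": -0.0106, "z": 0, "wx": 0, "wy": 0, "wz": 0, "grip": 0.3},
  {"x": -0.0368, "y": -0.0212, "z": 0, "wx": 0, "wy": 0, "wz": 0, "grip": 0.3},
  {"x": -0.0368, "y": -0.0212, "z": 0, "wx": 0, "wy": 0, "wz": 0, "grip": 0.3},
  {"x": -0.0368, "y": -0.0212, "z": 0, "wx": 0, "wy": 0, "wz": 0, "grip": 0.3},
  {"x": -0.0368, "y": -0.0212, "z": 0, "wx": 0, "wy": 0, "wz": 0, "grip": 0.3},
  {"x": -0.0368, "y": -0.0212, "z": 0, "wx": 0, "wy": 0, "wz": 0, "grip": 0.3},
  {"x": -0.0368, "y": -0.0212, "z": 0, "wx": 0, "wy": 0, "wz": 0, "grip": 0.3},
  {"x": -0.0368, "y": -0.0212, "z": 0, "wx": 0, "wy": 0, "wz": 0, "grip": 0.3},
  {"x": -0.0184, "y": -0.0106, "z": 0, "wx": 0, "wy": 0, "wz": 0, "grip": 0.3},
  {"x": 0, "y": 0, "z": 0, "wx": 0, "wy": 0, "wz": 0, "grip": 0.3},
  {"x": 0, "y": 0, "z": 0, "wx": 0, "wy": 0, "wz": 0, "grip": 0.3},
], squeeze=20)

```text
clock: 24.7
eef_pos: [500.6, -280.5, 143.5]
eef_rot: [-3.142, -0.0, 1.571]
wrist_force: [0.6, -0.4, -2.6]
finger_gap: 49.6
```

```bash
python3 look.py s8
```

```text
[ 500.7 -280.4  143.4]
```

View pics/s8.png

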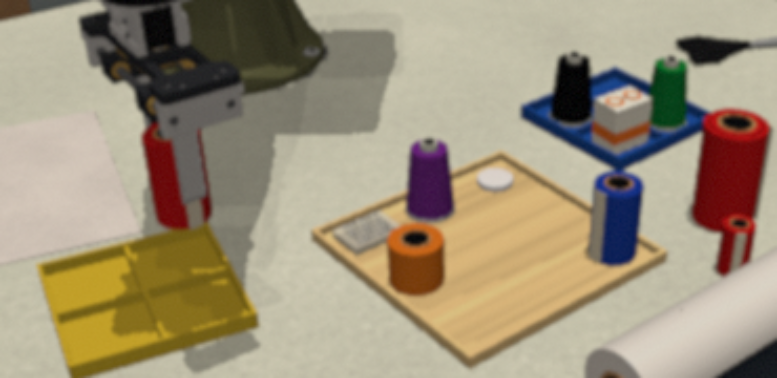

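All three blue-tray items are standing, and the red roll is held upright at (180,175) over the yellow tray. Lowering it.

>>> play_rows([
  {"x": 0, "y": 0, "z": 0.02, "wx": 0, "wy": 0, "wz": 0, "grip": 0.3},
  {"x": 0, "y": 0, "z": 0.035, "wx": 0, "wy": 0, "wz": 0, "grip": 0.3},
  {"x": 0, "y": 0, "z": 0.03, "wx": 0, "wy": 0, "wz": 0, "grip": 0.3},
  {"x": 0, "y": 0, "z": 0.018, "wx": 0, "wy": 0, "wz": 0, "grip": 0.3},
  {"x": 0, "y": 0, "z": 0.005, "wx": 0, "wy": 0, "wz": 0, "grip": 0.3},
  {"x": 0, "y": 0, "z": 0.0023, "wx": 0, "wy": 0, "wz": 0, "grip": 0.3},
  {"x": 0, "y": 0, "z": 0.0008, "wx": 0, "wy": 0, "wz": 0, "grip": 0.3},
  {"x": 0, "y": 0, "z": 0, "wx": 0, "wy": 0, "wz": 0, "grip": 0.3},
], squeeze=20)

```text
clock: 25.75
eef_pos: [500.6, -281.6, 33.4]
eef_rot: [3.14, 0.001, 1.57]
wrist_force: [-0.6, 1.4, 3.2]
finger_gap: 49.5
```

Contact. Releasing, then on to the amber reel.

>>> play_rows([
  {"x": 0, "y": 0, "z": 0, "wx": 0, "wy": 0, "wz": 0, "grip": 0.72},
  {"x": 0, "y": 0, "z": 0, "wx": 0, "wy": 0, "wz": 0, "grip": 0.72},
  {"x": 0, "y": 0, "z": 0, "wx": 0, "wy": 0, "wz": 0, "grip": 0.72},
  {"x": 0, "y": 0, "z": -0.015, "wx": 0, "wy": 0, "wz": 0, "grip": 0.72},
  {"x": 0, "y": 0, "z": -0.037, "wx": 0, "wy": 0, "wz": 0, "grip": 0.72},
  {"x": 0, "y": 0, "z": -0.045, "wx": 0, "wy": 0, "wz": 0, "grip": 0.72},
  {"x": 0.0194, "y": 0.0081, "z": 0, "wx": 0, "wy": 0, "wz": 0, "grip": 0.8},
  {"x": 0.0389, "y": 0.0163, "z": 0, "wx": 0, "wy": 0, "wz": 0, "grip": 0.8},
  {"x": 0.0389, "y": 0.0163, "z": 0, "wx": 0, "wy": 0, "wz": 0, "grip": 0.8},
  {"x": 0.0389, "y": 0.0163, "z": 0, "wx": 0, "wy": 0, "wz": 0, "grip": 0.8},
  {"x": 0.0389, "y": 0.0163, "z": 0, "wx": 0, "wy": 0, "wz": 0, "grip": 0.8},
  {"x": 0.0194, "y": 0.0081, "z": 0, "wx": 0, "wy": 0, "wz": 0, "grip": 0.8},
  {"x": 0, "y": 0, "z": 0, "wx": 0, "wy": 0, "wz": 0, "grip": 0.8},
  {"x": 0, "y": 0, "z": 0, "wx": 0, "wy": 0, "wz": 0, "grip": 0.8},
])

```text
clock: 27.5
eef_pos: [581.2, -88.0, 129.2]
eef_rot: [-3.141, 0.0, 1.57]
wrist_force: [-0.5, -1.1, 0.9]
finger_gap: 75.1
```

```bash
python3 look.py s9
```

```text
[581.2 -88.1 129.3]
```

View pics/s9.png

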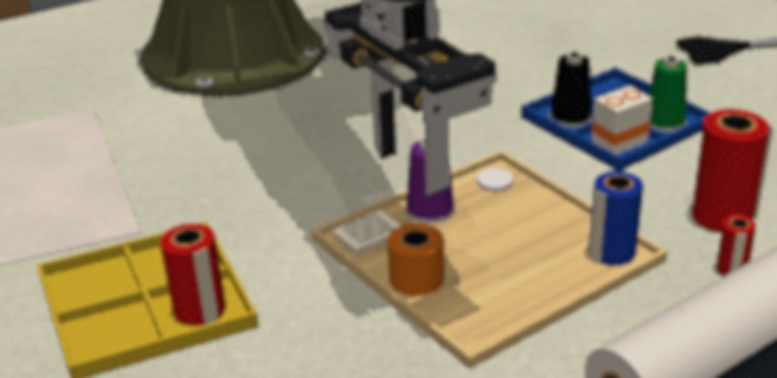

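The red roll stands upright in its compartment at (193,275). Going down on the amber reel at (415,258).

>>> play_rows([
  {"x": 0.0015, "y": 0.001, "z": 0.02, "wx": 0, "wy": 0, "wz": 0, "grip": 0.8},
  {"x": 0, "y": 0, "z": 0.035, "wx": 0, "wy": 0, "wz": 0, "grip": 0.8},
  {"x": 0, "y": 0, "z": 0.032, "wx": 0, "wy": 0, "wz": 0, "grip": 0.8},
  {"x": 0, "y": 0, "z": 0.019, "wx": 0, "wy": 0, "wz": 0, "grip": 0.8},
  {"x": 0, "y": 0, "z": 0, "wx": 0, "wy": 0, "wz": 0, "grip": 0.8},
  {"x": 0, "y": 0, "z": 0, "wx": 0, "wy": 0, "wz": 0, "grip": 0.3},
  {"x": 0, "y": 0, "z": 0, "wx": 0, "wy": 0, "wz": 0, "grip": 0.3},
  {"x": 0, "y": 0, "z": 0, "wx": 0, "wy": 0, "wz": 0, "grip": 0.3},
  {"x": 0, "y": 0, "z": 0, "wx": 0, "wy": 0, "wz": 0, "grip": 0.3},
], squeeze=20)

```text
clock: 28.68
eef_pos: [583.2, -85.6, 24.4]
eef_rot: [3.14, 0.0, 1.571]
wrist_force: [-1.0, 0.3, 6.1]
finger_gap: 55.2
```

>>> play_rows([
  {"x": 0, "y": 0, "z": -0.01, "wx": 0, "wy": 0, "wz": 0, "grip": 0.3},
  {"x": 0, "y": 0, "z": -0.03, "wx": 0, "wy": 0, "wz": 0, "grip": 0.3},
  {"x": 0, "y": 0, "z": -0.04, "wx": 0, "wy": 0, "wz": 0, "grip": 0.3},
  {"x": 0, "y": 0, "z": -0.03, "wx": 0, "wy": 0, "wz": 0, "grip": 0.3},
  {"x": -0.0188, "y": -0.0128, "z": 0, "wx": 0, "wy": 0, "wz": 0, "grip": 0.3},
  {"x": -0.0375, "y": -0.0255, "z": 0, "wx": 0, "wy": 0, "wz": 0, "grip": 0.3},
  {"x": -0.0375, "y": -0.0255, "z": 0, "wx": 0, "wy": 0, "wz": 0, "grip": 0.3},
  {"x": -0.0375, "y": -0.0255, "z": 0, "wx": 0, "wy": 0, "wz": 0, "grip": 0.3},
  {"x": -0.0375, "y": -0.0255, "z": 0, "wx": 0, "wy": 0, "wz": 0, "grip": 0.3},
  {"x": -0.0375, "y": -0.0255, "z": 0, "wx": 0, "wy": 0, "wz": 0, "grip": 0.3},
  {"x": -0.0375, "y": -0.0255, "z": 0, "wx": 0, "wy": 0, "wz": 0, "grip": 0.3},
  {"x": -0.0188, "y": -0.0128, "z": 0, "wx": 0, "wy": 0, "wz": 0, "grip": 0.3},
  {"x": 0, "y": 0, "z": 0, "wx": 0, "wy": 0, "wz": 0, "grip": 0.3},
  {"x": 0, "y": 0, "z": 0, "wx": 0, "wy": 0, "wz": 0, "grip": 0.3},
], squeeze=20)

```text
clock: 30.42
eef_pos: [403.6, -347.5, 132.8]
eef_rot: [-3.141, -0.001, 1.57]
wrist_force: [0.2, -0.1, -1.7]
finger_gap: 55.5
```

```bash
python3 look.py s10
```

```text
[ 404.  -347.4  132.9]
```

View pics/s10.png

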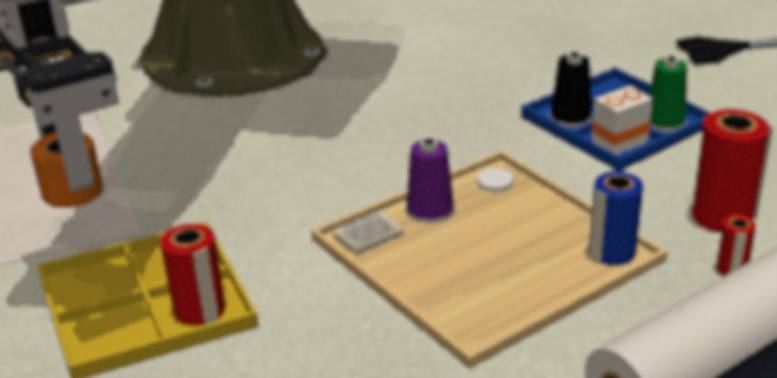

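The reel is held level at (68,170). Lowering it.

>>> play_rows([
  {"x": -0.001, "y": 0, "z": 0.02, "wx": 0, "wy": 0, "wz": 0, "grip": 0.3},
  {"x": 0, "y": 0, "z": 0.035, "wx": 0, "wy": 0, "wz": 0, "grip": 0.3},
  {"x": 0, "y": 0, "z": 0.03, "wx": 0, "wy": 0, "wz": 0, "grip": 0.3},
  {"x": 0, "y": 0, "z": 0.018, "wx": 0, "wy": 0, "wz": 0, "grip": 0.3},
  {"x": 0, "y": 0, "z": 0.005, "wx": 0, "wy": 0, "wz": 0, "grip": 0.3},
  {"x": 0, "y": 0, "z": 0.0023, "wx": 0, "wy": 0, "wz": 0, "grip": 0.3},
  {"x": 0, "y": 0, "z": 0.0008, "wx": 0, "wy": 0, "wz": 0, "grip": 0.3},
  {"x": 0, "y": 0, "z": 0, "wx": 0, "wy": 0, "wz": 0, "grip": 0.3},
], squeeze=20)

```text
clock: 31.48
eef_pos: [404.4, -349.3, 23.4]
eef_rot: [3.14, 0.001, 1.571]
wrist_force: [-1.6, 3.2, 6.5]
finger_gap: 55.5
```

Contact. Releasing, rising and retreating clear.

>>> play_rows([
  {"x": 0, "y": 0, "z": 0, "wx": 0, "wy": 0, "wz": 0, "grip": 0.74},
  {"x": 0, "y": 0, "z": 0, "wx": 0, "wy": 0, "wz": 0, "grip": 0.74},
  {"x": 0, "y": 0, "z": 0, "wx": 0, "wy": 0, "wz": 0, "grip": 0.74},
  {"x": 0, "y": 0, "z": -0.015, "wx": 0, "wy": 0, "wz": 0, "grip": 0.74},
  {"x": 0, "y": 0, "z": -0.04, "wx": 0, "wy": 0, "wz": 0, "grip": 0.74},
  {"x": 0, "y": 0, "z": -0.05, "wx": 0, "wy": 0, "wz": 0, "grip": 0.74},
  {"x": 0, "y": 0, "z": -0.04, "wx": 0, "wy": 0, "wz": 0, "grip": 0.74},
  {"x": 0.02, "y": 0, "z": -0.02, "wx": 0, "wy": 0, "wz": 0, "grip": 0.74},
  {"x": 0.04, "y": 0, "z": 0, "wx": 0, "wy": 0, "wz": 0, "grip": 0.74},
  {"x": 0.04, "y": 0, "z": 0, "wx": 0, "wy": 0, "wz": 0, "grip": 0.74},
  {"x": 0.04, "y": 0, "z": 0, "wx": 0, "wy": 0, "wz": 0, "grip": 0.74},
  {"x": 0.04, "y": 0, "z": 0, "wx": 0, "wy": 0, "wz": 0, "grip": 0.74},
  {"x": 0.04, "y": 0, "z": 0, "wx": 0, "wy": 0, "wz": 0, "grip": 0.74},
  {"x": 0.02, "y": 0, "z": 0, "wx": 0, "wy": 0, "wz": 0, "grip": 0.74},
  {"x": 0, "y": 0, "z": 0, "wx": 0, "wy": 0, "wz": 0, "grip": 0.74},
  {"x": 0, "y": 0, "z": 0, "wx": 0, "wy": 0, "wz": 0, "grip": 0.74},
])

```text
clock: 33.48
eef_pos: [404.1, -109.6, 187.7]
eef_rot: [3.141, 0.0, 1.57]
wrist_force: [-0.5, -0.2, 0.5]
finger_gap: 69.4
```

```bash
python3 look.py s11
python3 - <<'E'
from cell import manip
from h import *
p,d=manip.camera("top");d=d.astype(float);cv2.imwrite("pics/top2.png",p[:,:,::-1])
W=world(d,manip.camera_info("top"));W[d<=0]=np.nan
for nm,x,y,h,r in [("green",489.5,350.7,82,20),("black",412.5,260,82,20),("carton",496.3,267,64,34),("red",500,-280,89,25),("reel",403,-349,54,28),("purple",484,-3,83,20),("bluer",663,104,90,25)]:
    t=W[(np.hypot(W[...,0]-x,W[...,1]-y)<r+12)&(abs(W[...,2]-h)<4)]
    if len(t)<20: print(nm,"none",len(t));continue
    print(nm,"target",x,y,h,"now",((np.percentile(t,1,axis=0)+np.percentile(t,99,axis=0))/2)[:2].round(1),np.median(t[:,2]).round(1),np.ptp(t,axis=0)[:2].round(1))
E
```

```text
[ 404.  -109.8  187.6]
green target 489.5 350.7 82 now [488.7 350.9] 82.1 [39.3 40.6]
black target 412.5 260 82 now [410.6 261.2] 82.1 [38.2 38.3]
carton target 496.3 267 64 now [494.8 268.5] 64.2 [40.2 57. ]
red target 500 -280 89 now [ 499.5 -280.2] 89.1 [50.6 50.2]
reel target 403 -349 54 now [ 402.6 -348.4] 53.6 [53. 55.]
purple target 484 -3 83 now [484.4  -3.1] 82.9 [40.8 38.6]
bluer target 663 104 90 now [662.4 105.1] 90.1 [50.1 50.4]
```

View pics/s11.png

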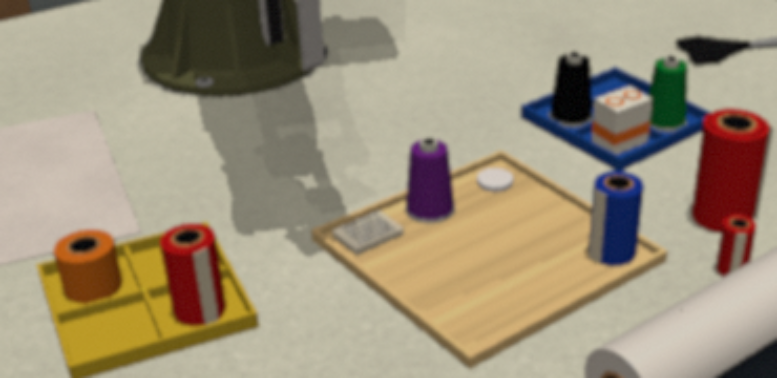

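View pics/top2.png

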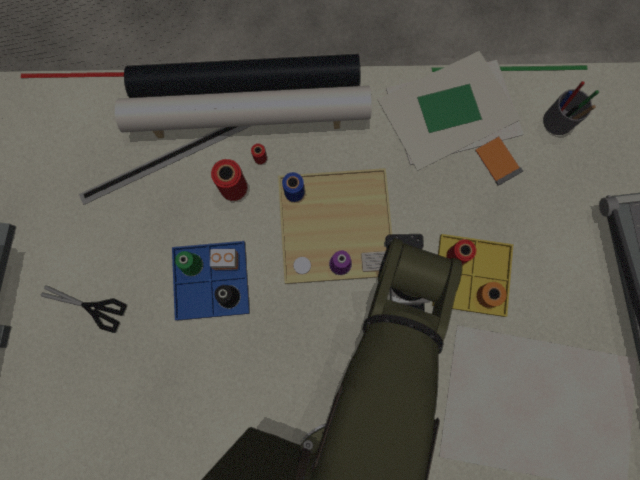

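The top view shows the green cone (187,262), carton (223,258) and black cone (226,296) in separate blue compartments. The red roll (462,250) and reel (492,295) are in separate yellow ones. Their heights match items standing on the tray floors, and the purple cone and blue roll have not moved. Handing in.

```bash
python3 -c "
from cell import manip
print(manip.sign_off())"
```

```text
the job is handed in; nothing more can be done
None
```

Both kits are made up and the job is handed in, after about 34 s of the 128 s allowed. I placed the green cone, black cone, carton, red roll and amber reel in that order, lowering each to light contact (at most 15 N at the wrist) before letting go. The red roll is the middle-sized one; its measured 50 mm width and 85 mm height match.

- **Placing:** in the last top-camera measurement, all five items stand upright on the tray floors, within about 2 mm of their compartment centres and each in a compartment of its own.
- **Left in place:** the purple cone and the blue roll are where they were, to within about 1 mm (measurement noise).
- **Checks:** none of the final checks failed or disagreed. Two early problems cost nothing: the first measurements were spoiled by missing depth and redone, and the first move call was refused before anything moved.

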